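# Three clicks of the ratchet: close a bench thickness gauge on a reference block

## Task

Get the rectangular steel block ready for a thickness reading on the bench gauge: slide it gently back along the gauge's ground table, under the spindle, and press its short end up lightly against the back stop so that it lies flush. Then turn the black ratchet knob clockwise (seen from above) to bring the spindle down onto the block, and once the spindle bears on it and the ratchet starts to slip, let it slip exactly three clicks, no more; then let go and leave the gauge closed. Turn only the knob, not the dial below it, and leave the loupe, the level and the red specimen where they are.

Things in the scene. Friction and masses are not known exactly. Their poses are not given: they have to be found in the camera images.
- gauge: Grey bench thickness gauge, fixed: base 200 x 104 mm (x -128 to +72 mm), steel table on it, column at the back, arm whose nose (37 mm wide, underside z = 46 mm) holds a vertical spindle. Its 15 mm foot starts 2 to 4.5 mm above the block's top and sinks 14 mm a turn. Origin on the bench below the spindle axis; x to the back, y to the left seen from the front, z up. Nothing stands over the steel table in front of x = -25 mm
- back_stop: Steel bar 92 x 10 mm across the back of the gauge's steel table, rising 10 mm above it, fixed. Its origin and axes are the gauge's; its flat front face is at x = +18 mm. The block's end must be pressed up flush against it, firmly enough to feel it (a few N) but without ramming (25 N is plenty)
- stop_face (a point): Middle of the back stop's front face, 5 mm above the steel table; axes as the gauge's
- block: Rectangular steel hardness reference block 50 x 75 x 12 mm, 0.3 to 0.4 kg, loose, lying on the steel table, long side roughly front to back. Origin: centre of its underside; its own y is the 75 mm direction and points roughly along the gauge's x; z up. Home, its origin is at x = -19.5 mm of the gauge and its front end at x = -57 mm; sideways it may be up to 15 mm off the middle
- plate: Ground dark steel table of the gauge, 155 x 92 mm, fixed, from x = -125 to +30 mm; origin and axes are the gauge's, top face at z = 20 mm. The block lies on it; when the spindle bears on the block the plate carries that force too (about 40 to 65 N when the ratchet slips)
- knob_grip (a point): Ratchet knob, black fluted upright cylinder 35 mm in diameter, 32 mm high (z 78 to 110 mm). This point: on its axis, 24 mm above the dial, 10 mm below its top, a good height to grip. Clockwise lowers the spindle, carrying the dial along (0.09 N m). Spindle stopped, it slips past the dial, 20 clicks a turn: torque climbs to 0.22 N m and drops by 0.1 or more at each click. Let go, it settles in the nearest click
- knob_mark (a point): Red line on the knob's cap, 15 mm from the axis, z = 110 mm; turns with the knob. Its frame's -x points outward along the line, z up. At the start it is in line with the dial's red line
- dial_mark (a point): Red zero line on the graduated aluminium dial (50 mm diameter, top z = 76 mm) right under the knob, 21 mm from the axis; turns with dial and screw. Its frame's -x points outward along the line, z up. The angle from it clockwise to the knob's line is the slip: 0 at the start, 0.314 rad (18 degrees) a click, 0.942 rad after three
- loupe: Black stand loupe, 39 mm diameter, 34 mm high, loose bystander beside the gauge; origin: centre of underside
- level: Round brass bullseye level with green top, 48 mm diameter, 15 mm high, loose bystander beside the gauge; origin: centre of underside
- red_mount: Red round specimen mount, 32 mm diameter, 18 mm high, loose bystander beside the gauge; origin: centre of underside
Things that resemble listed ones, but are neither listed nor needed, are in the scene too. Leave any green or orange look-alike of the block alone.

How it is judged:
On the way, in this order (a step that is already met when the one before it is completed fails the run):
1. the block lies home, touching the back stop (over 0.5 N) (x of block in the frame of gauge between -0.0215 and -0.0175 m and y of block in the frame of gauge between -0.0175 and 0.0175 m and angle between the y axis of block and the x axis of gauge, either way round below 0.05 rad and contact force between block and back_stop above 0.5 N), for 0.05 s.
2. the spindle bears on the block, before the third click (x of block in the frame of gauge between -0.0215 and -0.0175 m and y of block in the frame of gauge between -0.0175 and 0.0175 m and angle between the y axis of block and the x axis of gauge, either way round below 0.05 rad and contact force between plate and block above 20 N and angle between the x axis of knob_mark and the x axis of dial_mark, either way round below 0.7854 rad), for 0.1 s.
3. the ratchet has slipped three clicks (contact force between plate and block above 14 N and angle between the x axis of knob_mark and the x axis of dial_mark, either way round above 0.7854 rad), for 0.1 s.
At the end, for the whole second after the job is handed in: The block lies against the back stop (within 2 mm, square within 3 degrees, within 17 mm of the middle), the spindle bears on it (the plate carries over 14 N), the knob rests three clicks clockwise of the dial (its red line 47 to 61 degrees past the dial's), all at rest (x of block in the frame of gauge between -0.0215 and -0.0175 m and y of block in the frame of gauge between -0.0175 and 0.0175 m and angle between the y axis of block and the x axis of gauge, either way round below 0.05 rad and contact force between plate and block above 14 N and angle between the x axis of knob_mark and the x axis of dial_mark, either way round between 0.816816 and 1.06814 rad and y of knob_mark in the frame of dial_mark above 0.005 m and linear speed of block below 0.01 m/s); the robot touches nothing.
It fails at once if more than three clicks (angle between the x axis of knob_mark and the x axis of dial_mark, either way round above 1.13098 rad).
It fails at once if the block rammed into the back stop (over 30 N) (contact force between block and back_stop above 30 N).
It fails at once if the spindle forced onto the block past what the ratchet allows (over 100 N) (contact force between plate and block above 100 N).
It fails at once if a bystander moved more than 10 mm (distance of any of loupe, level, red_mount from where it was at the start of the episode above 0.01 m).
It also fails if it takes over 72 s, if anything falls off the work surface, if the arm or the gripper's body presses on something with over 40 N, if the wrist force passes 120 N, or if a joint passes its speed limit or range.

## Robot

A 6-joint arm with a two-finger parallel gripper is mounted at the origin on a cart in front of the work surface, level with it; the furniture and walls round the work are solid. World frame = base frame: x ahead of the robot, y to its left, z up, the work surface at z = 0. Lengths are in m, angles in rad, forces in N, time in s.
With the tool pointing down it reaches from about 0.275 to 0.875 m from the base axis. Payload 12.5 kg.
Tool frame: the origin (TCP) lies between the finger pads; the fingertips stand arm.finger_overhang ahead of it and the grasp point (between the pads) lies 8 mm behind it (arm.finger_overhang is the distance from the TCP to the fingertips, in m); x points along the fingers, y is the direction in which the jaws open and shut, and the axes are right-handed (so a half turn about x gives the same grasp; the last joint's range is limited). The gripper opens to 85 mm and grips with 20 to 120 N. Pads are 22 mm wide; open, the fingers measure 114 mm over their backs; the gripper's body (76 mm by 85 mm) begins 54 mm behind the grasp point. The pads swing forward as they close: fully open they stand 13 mm farther back than shut.
Start: joints at [1.1, 0.351, 1.652, -0, 1.139, -0.085], TCP at [0.207, 0.51, 0.242] pointing down, gripper open.
Joint ranges: [-2.75, 2.75], [-0.79, 2.1], [0.01, 2.65], [-1.57, 4.71], [0.07, 3.14], [-2.87, 2.87]. Speed limits (rad/s): [2.22, 2.22, 2.79, 3.14, 3.14, 3.14].

## Interface

Orientations are given as a 3x3 rotation matrix whose columns are the frame's x, y, z axes.
In Python, from bench import arm gives the robot as it stands.
- The arm moves only by the tool drive_tool, never from a script. Its arguments are lists of equal length, an entry for each row: "gripper": the opening, from -1 (shut) to 1 (fully open), so that 0 is half open; "linear": the shift along the world's x, y, z in units of 0.08 m (1.0 is 0.08 m), a list of three; "rot": the turn, a rotation vector about the world's x, y, z in units of 90 degrees (1.0 is 90 degrees), a list of three. A call has 1 to 20 rows; each row is the pose to reach, as a shift and turn from the pose commanded when the call began; what a row does not reach only later rows make up. A row lasts 1/10 s, in which the tool goes at most 50 mm and 8.59 degrees, less where a joint would pass 70% of its speed; a pose out of reach is approached as far as the arm can. A call with a number of a shift or a turn outside -1 to 1 is refused whole. A call with a gripper value outside its range is refused whole. The fingers move at their own pace and stop on an object; "newtons" is the grip in N (left out, the last holds). Time passes only in rows, so rows that repeat a pose let the fingers close. It gives the time, the measured TCP pose, the force and the opening at its end, in the units of the state.
- arm.sense(): the state, without advancing time (a new reading comes with each control period).
- arm.camera(name): name is "side" or "top"; returns (picture, depth): 420x560x3 uint8, red, green, blue; 420x560 float32, m along the optical axis (not along the pixel's ray), 0 where there is no reading.
- arm.camera_info(name): a dict with "camera_matrix" (3x3 intrinsics, pixels), "world_from_camera" (4x4, takes a point from camera to world coordinates). Camera axes: x right, y down, z forward; pixel columns grow to the right and rows downward; lengths in m; the calibration is good to about 2 mm. A picture is of the moment at which its call begins. camera_info takes no time and is no camera call.
- arm.job_done(): hands the job in, once; it reports no verdict.
The state is a dict: "time_s": time; "qpos": joint angles; "dq": joint speeds; "effort": joint torques, N m; "tool_pos": TCP position; "orientation": TCP orientation; "wrist_force": force on the tool from outside, world axes, zero at the start; "torque": the same for the moment, N m; "grip_width": opening from 0.0 (shut) to 1.0 (fully open).
Only numpy, scipy, OpenCV 4.12 (cv2) and the standard library are available. Lean on these libraries where they do the work, as an engineer would, in place of code of your own. Each camera call takes 0.05 s, during which the arm holds its last target.

## Working session

There is one attempt and no reset: what is moved stays moved. The work goes in short steps, Python scripts to look and compute and a tool call to move; the robot and the scene stay as the last step left them, time stands still between calls to the robot, and variables do not carry over. Pictures are saved under pics/ and viewed, and the job is handed in when it is done.

Besides the shell and the picture viewer there is one more tool, called after "Call:" as name(argument=value, ...) on one line, values as JSON. drive_tool: Moves the arm, as the interface text tells. Its arguments: {"type":"object","properties":{"gripper":{"type":"array"},"linear":{"type":"array"},"rot":{"type":"array"},"newtons":{"type":"number"}},"required":["gripper","linear","rot"]}

```bash
mkdir -p pics; ls
cat > h.py <<'E'
import numpy as np,cv2
from bench import arm
def shot(n,tag):
    im,d=arm.camera(n); cv2.imwrite(f'pics/{tag}.png',im[:,:,::-1]); np.save(f'pics/{tag}.npy',d); return im,d
def world(n,d,u,v):
    i=arm.camera_info(n);K=np.array(i['camera_matrix']);T=np.array(i['world_from_camera'])
    z=d[v,u]; p=np.linalg.inv(K)@np.array([u,v,1.])*z
    return T[:3,:3]@p+T[:3,3]
def cloud(n,d):
    i=arm.camera_info(n);K=np.array(i['camera_matrix']);T=np.array(i['world_from_camera'])
    v,u=np.mgrid[:d.shape[0],:d.shape[1]]
    p=np.stack([(u-K[0,2])/K[0,0]*d,(v-K[1,2])/K[1,1]*d,d],-1)
    return p@T[:3,:3].T+T[:3,3]
E
python3 - <<'E'
from h import *
print(arm.sense(),arm.finger_overhang)
shot('top','t0');shot('side','s0')
for n in('top','side'):print(arm.camera_info(n))
E
```

```text
pics
{'time_s': 0.0, 'qpos': array([ 1.10039296e+00,  3.51215840e-01,  1.65242755e+00, -3.77347539e-05,
        1.13910636e+00, -8.46121183e-02]), 'dq': array([-0.00018625, -0.00032162,  0.0007171 , -0.00070091, -0.00085529,
       -0.00127304]), 'effort': array([ 1.21396252e-05, -5.06121647e+01, -2.91397637e+01, -2.82461389e-05,
        4.64640936e-03, -2.64495796e-06]), 'tool_pos': array([0.2068051 , 0.50929172, 0.24176827]), 'orientation': array([[-4.93898602e-04,  3.76277416e-01,  9.26506914e-01],
       [-1.04695279e-03,  9.26506325e-01, -3.76277734e-01],
       [-9.99999330e-01, -1.15585205e-03, -6.36554893e-05]]), 'wrist_force': array([ 0.1125894, -0.2915253,  0.3051159]), 'torque': array([ 0.03740939, -0.03751446, -0.05732935]), 'grip_width': 0.9988981903202624} 0.011
{'camera_matrix': array([[494.07523115,   0.        , 285.73045219],
       [  0.        , 494.07523115, 204.76115842],
       [  0.        ,   0.        ,   1.        ]]), 'world_from_camera': array([[ 0.02100903, -0.98895964,  0.14668827,  0.43060915],
       [-0.99969498, -0.01887452,  0.01592824,  0.24052945],
       [-0.01298371, -0.14697816, -0.98905452,  0.9451028 ],
       [ 0.        ,  0.        ,  0.        ,  1.        ]])}
{'camera_matrix': array([[523.02701319,   0.        , 277.03784764],
       [  0.        , 523.02701319, 207.38257626],
       [  0.        ,   0.        ,   1.        ]]), 'world_from_camera': array([[ 0.90795163, -0.27606676,  0.31529507,  0.30209396],
       [-0.41886326, -0.62172537,  0.6618241 , -0.31450294],
       [ 0.01331931, -0.73296979, -0.68013078,  0.66958147],
       [ 0.        ,  0.        ,  0.        ,  1.        ]])}
```

View pics/t0.png

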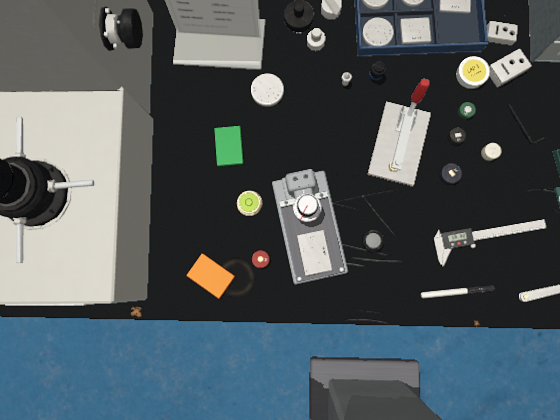

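View pics/s0.png

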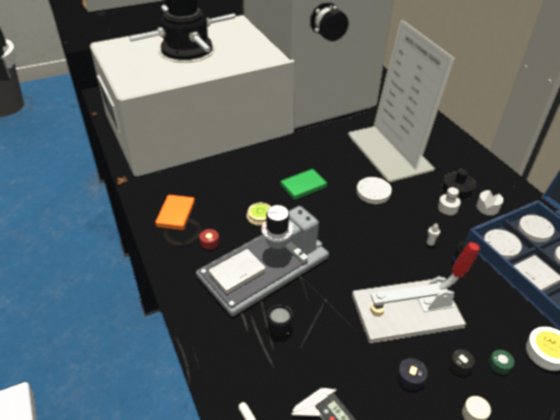

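Candidates for the block: the pale plate on the gauge table, top (314,252); the green plate (229,146); the orange plate (210,275). By the description it is the one on the gauge table. A close crop will confirm it.

Run:
```python
from h import *
im=cv2.imread('pics/t0.png'); c=im[160:295,230:390]; cv2.imwrite('pics/t0c.png',cv2.resize(c,None,fx=4.9,fy=4.4,interpolation=cv2.INTER_CUBIC))
im=cv2.imread('pics/s0.png'); c=im[190:340,180:350]; cv2.imwrite('pics/s0c.png',cv2.resize(c,None,fx=4,fy=4,interpolation=cv2.INTER_CUBIC))
d=np.load('pics/t0.npy')
for n,u,v in [('block',314,252),('base',300,278),('knob',308,205),('loupe',373,240),('level',249,203),('red',261,259),('plate',318,225),('bench',280,260),('green',229,146)]:
    print(n,world('top',d,u,v).round(4))
```

```text
block [0.479  0.2014 0.0335]
base [0.4312 0.2261 0.0195]
knob [0.5545 0.216  0.1119]
loupe [0.5033 0.093  0.0326]
level [0.5703 0.3254 0.0172]
red [0.4647 0.2992 0.0222]
plate [0.5302 0.1941 0.0224]
bench [0.4643 0.2644 0.0013]
green [0.6813 0.3678 0.0164]
```

View pics/t0c.png

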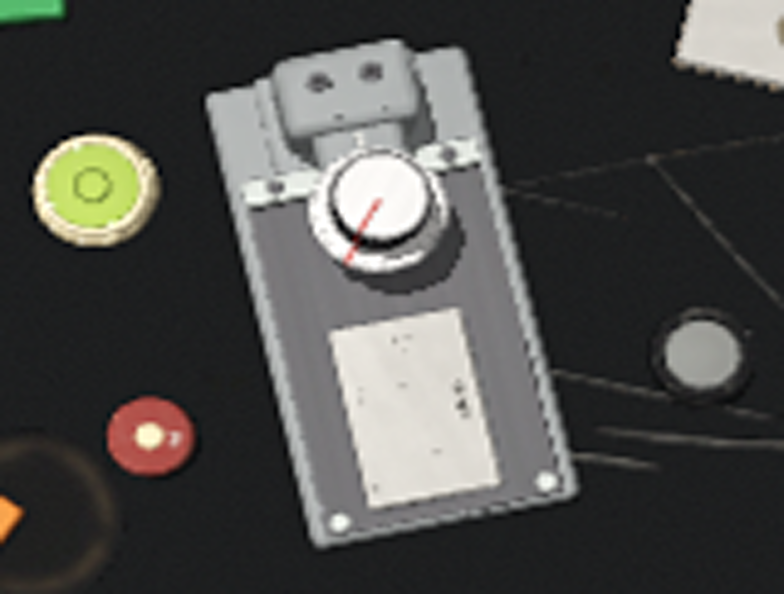

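View pics/s0c.png

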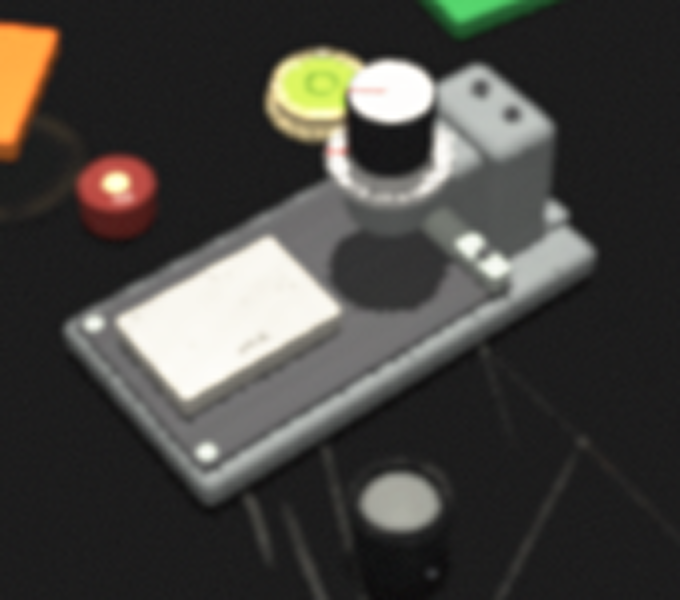

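The pale plate on the gauge table is the block: white top at crop pixel (415,405), with the same size and shape as described. The green and orange plates lie on the bench. Next I fit the poses.

Run:
```python
from h import *
for n,t in(('top','t0'),('side','s0')):
    d=np.load(f'pics/{t}.npy');P=cloud(n,d).reshape(-1,3)[d.reshape(-1)>0]
    im=cv2.imread(f'pics/{t}.png').reshape(-1,3)[d.reshape(-1)>0].astype(int)
    m=(abs(P[:,0]-.52)<.14)&(abs(P[:,1]-.21)<.075)
    P=P[m];im=im[m]
    def rect(q): 
        r=cv2.minAreaRect((q[:,:2]*1000).astype(np.float32)); return np.round(r[0],1),np.round(r[1],1),round(r[2],2)
    b=P[(P[:,2]>.01)&(P[:,2]<.045)]
    print(n,'base',rect(b),len(b))
    w=(P[:,2]>.027)&(P[:,2]<.04)&(im.min(1)>150)&(P[:,0]<.54)
    print('block',rect(P[w]),w.sum(),P[w].mean(0))
    k=(P[:,2]>.105)
    print('knob',rect(P[k]),k.sum(),np.median(P[k],0))
    c=cv2.minEnclosingCircle((P[k][:,:2]*1000).astype(np.float32));print(c)
    k=(P[:,2]>.07)&(P[:,2]<.08);print('dial',cv2.minEnclosingCircle((P[k][:,:2]*1000).astype(np.float32)))
    r=(im[:,2]-im[:,1]>60); print('red',P[r].round(4))
    h,e=np.histogram(P[:,2],bins=np.arange(-.005,.13,.005));print(h,(e*1000).round())
```

```text
top base (array([529.6, 211.1]), array([200.5, 104. ]), 13.47) 4617
block (array([479.2, 201.5]), array([74.9, 49.9]), 12.89) 1105 [0.47903628 0.20159224 0.03355747]
knob (array([556. , 217.6]), array([35.8, 34.4]), 0.93) 346 [0.55565041 0.21777351 0.11178928]
((555.9393920898438, 217.82257080078125), 18.321916580200195)
dial ((579.4841918945312, 222.74432373046875), 48.1143684387207)
red [[0.5527 0.2194 0.1121]
 [0.5512 0.2193 0.1103]
 [0.5488 0.2211 0.1148]
 [0.5473 0.221  0.1134]
 [0.5457 0.2227 0.1121]
 [0.5443 0.2243 0.1099]
 [0.5442 0.2226 0.1109]
 [0.5424 0.2243 0.1108]
 [0.5397 0.2258 0.1051]
 [0.5396 0.2253 0.0786]
 [0.5377 0.2271 0.0795]
 [0.5361 0.227  0.078 ]]
[1203 4257   86  146 1144 1987  104 1016  213    7    4    5    6   16
  150  394  294   19    5    9    5    8   51  289    6    0] [ -5.   0.   5.  10.  15.  20.  25.  30.  35.  40.  45.  50.  55.  60.
  65.  70.  75.  80.  85.  90.  95. 100. 105. 110. 115. 120. 125.]
side base (array([526.5, 227.3]), array([202.1, 139.4]), 13.28) 5252
block (array([479.6, 201.4]), array([76.4, 51.4]), 13.29) 1164 [0.47865167 0.20035297 0.03250403]
knob (array([557.2, 216.1]), array([35.2, 34.4]), 19.8) 333 [0.5554234  0.21436074 0.11056557]
((557.0004272460938, 216.60699462890625), 18.87445068359375)
dial ((579.936279296875, 221.91836547851562), 48.163028717041016)
red []
[2231 3146  190  424 1404 1800  238 1286   57   43   55  104  104  102
  134  410  235   46   51   54   54   52  118  215    0    0] [ -5.   0.   5.  10.  15.  20.  25.  30.  35.  40.  45.  50.  55.  60.
  65.  70.  75.  80.  85.  90.  95. 100. 105. 110. 115. 120. 125.]
```

Run:
```python
from h import *
d=np.load('pics/t0.npy')
O=np.array([.5566,.2175]);a=np.radians(13.4);R=np.array([[np.cos(a),np.sin(a)],[-np.sin(a),np.cos(a)]])
P=cloud('top',d).reshape(-1,3);g=(P[:,:2]-O)@R.T*1000
for x in range(-15,75,6):
    print(x,[ (lambda q: None if len(q)==0 else (int(q.min()*1e3),int(q.max()*1e3)))(P[(abs(g[:,0]-x)<3)&(abs(g[:,1]-y)<3)][:,2]) for y in range(-60,61,12)])
```

```text
-15 [(-2, 3), (16, 20), (18, 24), (19, 25), (23, 111), (79, 116), (20, 110), (19, 77), (20, 24), (16, 20), (-2, 4)]
-9 [(-1, 3), (13, 22), (18, 24), (19, 78), (77, 113), (108, 114), (78, 112), (18, 78), (18, 24), (14, 20), (0, 4)]
-3 [(0, 4), (15, 20), (19, 23), (21, 79), (108, 115), (110, 114), (109, 114), (20, 80), (18, 22), (14, 23), (-1, 3)]
3 [(0, 4), (14, 21), (18, 24), (75, 79), (109, 114), (109, 114), (110, 115), (18, 80), (18, 23), (15, 21), (0, 4)]
9 [(0, 3), (14, 21), (19, 23), (77, 79), (108, 115), (110, 114), (109, 112), (19, 78), (19, 24), (14, 23), (-1, 3)]
15 [(0, 2), (14, 21), (19, 24), None, (109, 112), (109, 113), (75, 112), (18, 30), (18, 31), (15, 22), (-2, 4)]
21 [(-1, 3), (14, 31), (23, 35), (29, 33), (75, 79), (75, 77), (65, 80), (26, 35), (30, 36), (15, 33), (0, 4)]
27 [(-1, 4), (15, 20), (28, 34), (21, 30), (62, 68), (65, 69), (65, 69), (24, 34), (22, 35), (16, 31), (-1, 3)]
33 [(0, 5), (14, 19), (14, 19), (20, 35), (64, 69), (65, 70), (63, 73), (20, 66), (15, 21), (12, 20), (0, 4)]
39 [(-1, 3), (13, 22), (15, 20), (18, 71), (68, 76), (67, 74), (69, 75), (22, 74), (13, 18), (14, 19), (0, 2)]
45 [(0, 2), (15, 21), (17, 21), (69, 72), (70, 76), (71, 76), (72, 75), (21, 72), (15, 22), (15, 18), (-1, 5)]
51 [(0, 3), (14, 18), (16, 20), (68, 73), (70, 77), (71, 75), (71, 78), (23, 74), (15, 19), (15, 18), (0, 2)]
57 [(0, 3), (15, 20), (15, 19), (69, 76), (73, 78), (70, 76), (71, 80), (23, 74), (15, 19), (15, 20), (-2, 1)]
63 [(-1, 3), (14, 19), (16, 20), (68, 73), (72, 76), (71, 76), (72, 76), (19, 74), (15, 18), (13, 20), (-1, 4)]
69 [(0, 1), (13, 19), (15, 20), (71, 71), (67, 72), (68, 74), (68, 74), (24, 73), (12, 18), (14, 19), (-3, 2)]
```

Call:
drive_tool(gripper=[-1, -1, -1], linear=[[0.525, -0.807, 0], [0.525, -0.807, 0], [0.525, -0.807, 0]], rot=[[0, 0, 0.079], [0, 0, 0.079], [0, 0, 0.079]], newtons=40)

```text
time_s: 0.4
tool_pos: [0.2501, 0.4429, 0.2421]
orientation: [[-0.0, 0.261, 0.965], [-0.001, 0.965, -0.261], [-1.0, -0.001, 0.0]]
wrist_force: [0.4, 1.1, 0.4]
grip_width: 0.516
```

Column top is about 73 mm, below the fingertips' level at the knob grip height. Carrying on with the approach.

Call:
drive_tool(gripper=[-1, -1, -1], linear=[[0.525, -0.807, 0], [0.525, -0.807, 0], [0.525, -0.807, 0]], rot=[[0, 0, 0.079], [0, 0, 0.079], [0, 0, 0.079]])

```text
time_s: 0.7
tool_pos: [0.2919, 0.3789, 0.2422]
orientation: [[-0.0, 0.14, 0.99], [-0.001, 0.99, -0.14], [-1.0, -0.001, -0.0]]
wrist_force: [-0.2, 0.0, 0.3]
grip_width: 0.003
```

Call:
drive_tool(gripper=[-1, -1, -1], linear=[[0.525, -0.807, 0], [0.525, -0.807, 0], [0.525, -0.807, 0]], rot=[[0, 0, 0.079], [0, 0, 0.079], [0, 0, 0.079]])

```text
time_s: 1.0
tool_pos: [0.3339, 0.3148, 0.2423]
orientation: [[0.0, 0.016, 1.0], [-0.0, 1.0, -0.016], [-1.0, -0.0, 0.0]]
wrist_force: [0.5, 0.8, 0.0]
grip_width: -0.002
```

Call:
drive_tool(gripper=[-1, -1, -1], linear=[[0.525, -0.807, 0], [0.525, -0.807, -0.8], [0.525, -0.807, -0.8]], rot=[[0, 0, 0.079], [0, 0, 0.079], [0, 0, 0.079]])

```text
time_s: 1.3
tool_pos: [0.3745, 0.2507, 0.176]
orientation: [[-0.002, -0.109, 0.994], [-0.001, 0.994, 0.109], [-1.0, -0.001, -0.002]]
wrist_force: [-0.3, 0.0, -0.8]
grip_width: 0.003
```

Call:
drive_tool(gripper=[-1, -1, -1, -1, -1], linear=[[0.525, -0.807, 0], [0.525, -0.807, -0.8], [0.525, -0.807, -0.8], [0.525, -0.807, -0.8], [0.525, -0.807, -0.8]], rot=[[0, 0, 0.079], [0, 0, 0.079], [0, 0, 0.079], [0, 0, 0.079], [0, 0, 0.079]])

```text
time_s: 1.8
tool_pos: [0.417, 0.1878, 0.1147]
orientation: [[-0.0, -0.232, 0.973], [0.0, 0.973, 0.232], [-1.0, 0.0, -0.0]]
wrist_force: [0.2, -0.0, 1.1]
grip_width: -0.001
```

Call:
drive_tool(gripper=[-1, -1, -1, -1], linear=[[0, -0.015, -0.5], [0, -0.015, -0.8], [0, -0.015, -0.99], [0, -0.015, -0.99]], rot=[[0, 0, 0], [0, 0, 0], [0, 0, 0], [0, 0, 0]])

```text
time_s: 2.2
tool_pos: [0.4165, 0.1866, 0.0349]
orientation: [[-0.001, -0.233, 0.972], [-0.0, 0.972, 0.233], [-1.0, 0.0, -0.001]]
wrist_force: [0.2, 0.1, -0.5]
grip_width: -0.003
```

Run:
```python
from h import *
shot('top','t1');im,d=shot('side','s1')
a=cv2.imread('pics/t1.png')[160:310,230:390];b=cv2.imread('pics/s1.png')[190:340,170:330]
cv2.imwrite('pics/c1.png',np.hstack([cv2.resize(a,(400,400)),cv2.resize(b,(400,400))]))
```

```text
(no output)
```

View pics/c1.png

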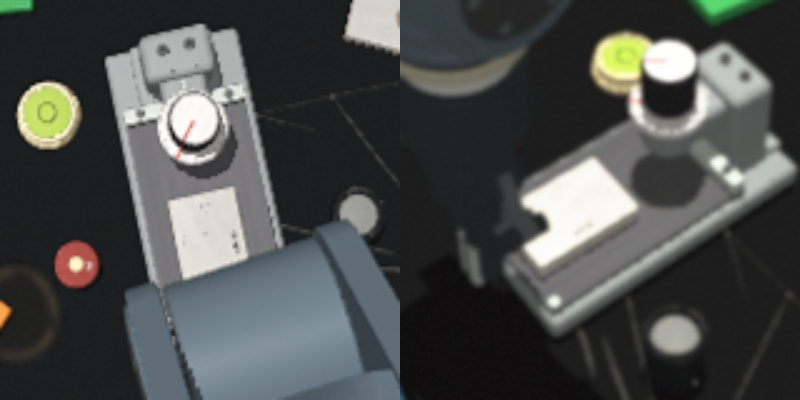

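The block is undisturbed with the shut fingers just in front of it. Pushing 64 mm of the expected ~75 mm along the gauge's x.

Call:
drive_tool(gripper=[-1, -1, -1, -1, -1, -1, -1, -1, -1, -1, -1, -1, -1, -1, -1, -1, -1, -1], linear=[[0.049, 0.012, 0], [0.097, 0.023, 0], [0.146, 0.035, 0], [0.195, 0.046, 0], [0.243, 0.058, 0], [0.292, 0.07, 0], [0.34, 0.081, 0], [0.389, 0.093, 0], [0.438, 0.104, 0], [0.486, 0.116, 0], [0.535, 0.127, 0], [0.584, 0.139, 0], [0.632, 0.151, 0], [0.681, 0.162, 0], [0.73, 0.174, 0], [0.765, 0.182, 0], [0.778, 0.185, 0], [0.778, 0.185, 0]], rot=[[0, 0, 0], [0, 0, 0], [0, 0, 0], [0, 0, 0], [0, 0, 0], [0, 0, 0], [0, 0, 0], [0, 0, 0], [0, 0, 0], [0, 0, 0], [0, 0, 0], [0, 0, 0], [0, 0, 0], [0, 0, 0], [0, 0, 0], [0, 0, 0], [0, 0, 0], [0, 0, 0]])

```text
time_s: 4.1
tool_pos: [0.4795, 0.2005, 0.0351]
orientation: [[0.001, -0.232, 0.973], [0.0, 0.973, 0.232], [-1.0, 0.0, 0.001]]
wrist_force: [0.2, 0.4, -0.1]
grip_width: 0.001
```

Run:
```python
from h import *
shot('top','t2');im,d=shot('side','s2')
a=cv2.imread('pics/t2.png')[160:310,230:390];b=cv2.imread('pics/s2.png')[190:340,200:360]
cv2.imwrite('pics/c2.png',np.hstack([cv2.resize(a,(400,400)),cv2.resize(b,(400,400))]))
print(arm.sense()['tool_pos'],arm.sense()['wrist_force'])
```

```text
[0.47943107 0.2004485  0.03519468] [-0.56681442  0.5635855   0.84698136]
```

View pics/c2.png

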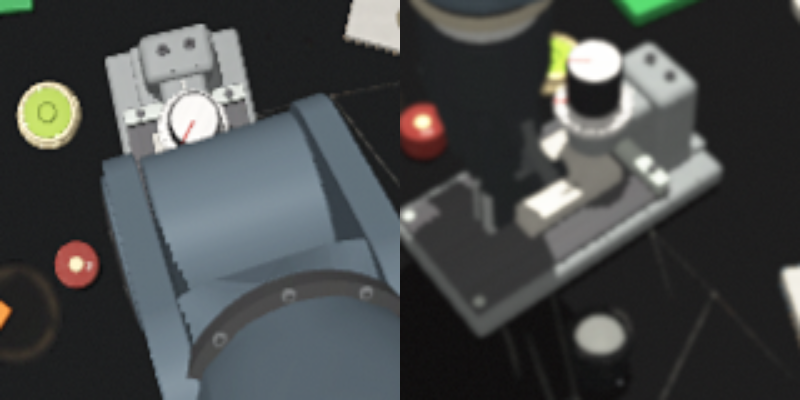

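The block is sliding straight under the nose. Remaining travel is ~11 mm, so I go slower now.

Call:
drive_tool(gripper=[-1, -1, -1, -1, -1, -1, -1, -1], linear=[[0.012, 0.003, 0], [0.024, 0.006, 0], [0.036, 0.009, 0], [0.049, 0.012, 0], [0.061, 0.0145, 0], [0.073, 0.017, 0], [0.085, 0.02, 0], [0.091, 0.022, 0]], rot=[[0, 0, 0], [0, 0, 0], [0, 0, 0], [0, 0, 0], [0, 0, 0], [0, 0, 0], [0, 0, 0], [0, 0, 0]])

```text
time_s: 5.0
tool_pos: [0.4866, 0.2022, 0.0351]
orientation: [[0.0, -0.232, 0.973], [0.0, 0.973, 0.232], [-1.0, -0.0, 0.0]]
wrist_force: [-3.4, -1.0, 3.6]
grip_width: -0.002
```

Call:
drive_tool(gripper=[-1, -1, -1], linear=[[0.006, 0.0015, 0], [0.012, 0.003, 0], [0.012, 0.003, 0]], rot=[[0, 0, 0], [0, 0, 0], [0, 0, 0]])

```text
time_s: 5.3
tool_pos: [0.4875, 0.2024, 0.0351]
orientation: [[0.0, -0.232, 0.973], [0.0, 0.973, 0.232], [-1.0, 0.0, 0.0]]
wrist_force: [-2.7, 0.3, 2.9]
grip_width: 0.001
```

Call:
drive_tool(gripper=[-1, -1, -1], linear=[[0.006, 0.0015, 0], [0.012, 0.003, 0], [0.012, 0.003, 0]], rot=[[0, 0, 0], [0, 0, 0], [0, 0, 0]])

```text
time_s: 5.6
tool_pos: [0.4885, 0.2027, 0.0351]
orientation: [[0.0, -0.233, 0.973], [0.0, 0.973, 0.233], [-1.0, 0.0, 0.0]]
wrist_force: [-2.5, 0.0, 2.4]
grip_width: -0.0
```

Call:
drive_tool(gripper=[-1, -1], linear=[[0.006, 0.0015, 0], [0.006, 0.0015, 0]], rot=[[0, 0, 0], [0, 0, 0]])

```text
time_s: 5.8
tool_pos: [0.4889, 0.2028, 0.0351]
orientation: [[0.0, -0.233, 0.973], [0.0, 0.973, 0.233], [-1.0, 0.0, 0.0]]
wrist_force: [-2.5, -0.4, 2.5]
grip_width: 0.001
```

Call:
drive_tool(gripper=[-1, -1], linear=[[0.006, 0.0015, 0], [0.006, 0.0015, 0]], rot=[[0, 0, 0], [0, 0, 0]])

```text
time_s: 6.0
tool_pos: [0.4894, 0.2029, 0.0351]
orientation: [[0.0, -0.233, 0.973], [0.0, 0.973, 0.233], [-1.0, 0.0, 0.0]]
wrist_force: [-3.1, -1.2, 1.7]
grip_width: -0.001
```

Call:
drive_tool(gripper=[-1, -1], linear=[[0.006, 0.0015, 0], [0.006, 0.0015, 0]], rot=[[0, 0, 0], [0, 0, 0]])

```text
time_s: 6.2
tool_pos: [0.4898, 0.203, 0.0351]
orientation: [[-0.0, -0.233, 0.973], [-0.0, 0.973, 0.233], [-1.0, -0.0, -0.0]]
wrist_force: [-3.5, -0.0, 2.5]
grip_width: 0.002
```

Call:
drive_tool(gripper=[-1, -1], linear=[[0.006, 0.0015, 0], [0.006, 0.0015, 0]], rot=[[0, 0, 0], [0, 0, 0]])

```text
time_s: 6.4
tool_pos: [0.4899, 0.203, 0.035]
orientation: [[-0.001, -0.233, 0.973], [-0.0, 0.973, 0.233], [-1.0, -0.0, -0.001]]
wrist_force: [-5.8, -1.7, 4.6]
grip_width: -0.004
```

Call:
drive_tool(gripper=[-1, -1], linear=[[0.006, 0.0015, 0], [0.006, 0.0015, 0]], rot=[[0, 0, 0], [0, 0, 0]])

```text
time_s: 6.6
tool_pos: [0.4899, 0.203, 0.035]
orientation: [[-0.002, -0.233, 0.973], [-0.001, 0.973, 0.233], [-1.0, -0.0, -0.002]]
wrist_force: [-7.1, -1.6, 4.8]
grip_width: -0.001
```

Run:
```python
from h import *
im,d=shot('side','s3');b=cv2.imread('pics/s3.png')[190:340,200:360]
cv2.imwrite('pics/c3.png',cv2.resize(b,(600,560),interpolation=cv2.INTER_CUBIC))
print(arm.sense()['tool_pos'],arm.sense()['wrist_force'])
```

```text
[0.48988967 0.20299195 0.03499324] [-8.36084204 -1.27214533  6.36955795]
```

View pics/c3.png

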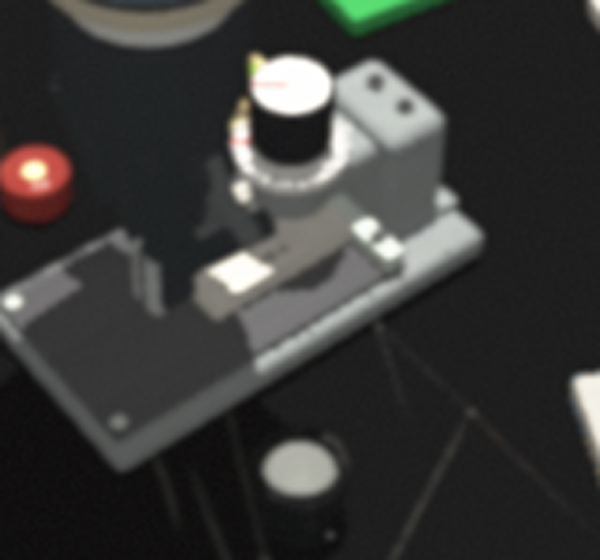

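The TCP has stopped at gauge x = −68.3 mm (expected −68) with the force rising. In the picture the block's end meets the stop at (360,215). One more light press to square it, then I back off and rise.

Call:
drive_tool(gripper=[-1, -1, -1], linear=[[0.006, 0.0015, 0], [0.012, 0.003, 0], [0.012, 0.003, 0]], rot=[[0, 0, 0], [0, 0, 0], [0, 0, 0]])

```text
time_s: 6.95
tool_pos: [0.49, 0.203, 0.0349]
orientation: [[-0.004, -0.233, 0.973], [-0.001, 0.973, 0.233], [-1.0, -0.0, -0.004]]
wrist_force: [-12.3, -3.3, 9.5]
grip_width: -0.001
```

Call:
drive_tool(gripper=[-1, -1, -1, -1, -1, -1, -1], linear=[[-0.03, -0.007, 0], [-0.061, -0.0145, 0], [-0.243, -0.058, 0], [-0.73, -0.174, 0], [-0.73, -0.174, 0.5], [-0.73, -0.174, 1.0], [-0.73, -0.174, 1.0]], rot=[[0, 0, 0], [0, 0, 0], [0, 0, 0], [0, 0, 0], [0, 0, 0], [0, 0, 0], [0, 0, 0]])

```text
time_s: 7.65
tool_pos: [0.4359, 0.1904, 0.1194]
orientation: [[0.008, -0.233, 0.973], [0.003, 0.973, 0.233], [-1.0, 0.001, 0.009]]
wrist_force: [0.6, 0.4, 0.0]
grip_width: 0.003
```

Call:
drive_tool(gripper=[-1, -1, -1, -1, -1], linear=[[-0.5, 0, 1.0], [-1, 0, 1.0], [-1, 0, 1.0], [-1, 0, 1.0], [-1, 0, 1.0]], rot=[[0, 0, 0], [0, 0, 0], [0, 0, 0], [0, 0, 0], [0, 0, 0]])

```text
time_s: 8.15
tool_pos: [0.354, 0.1897, 0.1949]
orientation: [[0.001, -0.233, 0.973], [0.0, 0.973, 0.233], [-1.0, 0.0, 0.001]]
wrist_force: [-1.0, 0.2, -0.8]
grip_width: 0.003
```

Run:
```python
from h import *
shot('top','t4');shot('side','s4')
a=cv2.imread('pics/t4.png')[160:310,230:390];b=cv2.imread('pics/s4.png')[190:340,200:360]
cv2.imwrite('pics/c4.png',np.hstack([cv2.resize(a,(400,400)),cv2.resize(b,(400,400))]))
O=np.array([.5566,.2175]);ang=np.radians(13.4);R=np.array([[np.cos(ang),np.sin(ang)],[-np.sin(ang),np.cos(ang)]])
for n,t in(('top','t4'),('side','s4')):
    d=np.load(f'pics/{t}.npy');P=cloud(n,d).reshape(-1,3);g=(P[:,:2]-O)@R.T*1000
    m=(d.reshape(-1)>0)&(P[:,2]>.027)&(P[:,2]<.04)&(g[:,0]<-28)&(g[:,0]>-120)&(abs(g[:,1])<45)
    q=g[m]; print(n,m.sum(),q.min(0),q.max(0),cv2.minAreaRect(q.astype(np.float32)))
```

```text
top 431 [-57.48913156 -22.13933027] [-28.15121985  27.8967965 ] ((-42.710166931152344, 2.9395790100097656), (29.099348068237305, 49.881134033203125), 0.6707282662391663)
side 472 [-57.19993916 -23.00777396] [-28.01375457  28.79003038] ((-42.46266555786133, 2.9115734100341797), (29.126516342163086, 51.6231803894043), 0.4516693651676178)
```

View pics/c4.png

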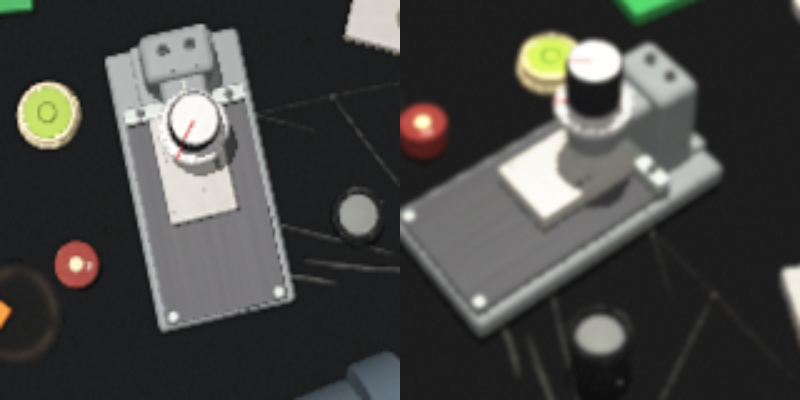

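The block is home: front end at −57.3 mm, y ≈ +2.9 mm, skew <0.7°. Bystanders look unmoved. Moving over the knob with the gripper open.

Call:
drive_tool(gripper=[1, 1, 1], linear=[[0.843, 0.116, 0], [0.843, 0.116, 0], [0.843, 0.116, 0]], rot=[[0, 0, 0], [0, 0, 0], [0, 0, 0]])

```text
time_s: 8.55
tool_pos: [0.4232, 0.1988, 0.1939]
orientation: [[-0.0, -0.231, 0.973], [-0.0, 0.973, 0.231], [-1.0, -0.0, -0.0]]
wrist_force: [-0.1, 0.3, 0.5]
grip_width: 0.505
```

Call:
drive_tool(gripper=[1, 1, 1], linear=[[0.843, 0.116, 0], [0.843, 0.116, 0], [0.843, 0.116, 0]], rot=[[0, 0, 0], [0, 0, 0], [0, 0, 0]])

```text
time_s: 8.85
tool_pos: [0.4897, 0.2079, 0.1939]
orientation: [[-0.001, -0.232, 0.973], [-0.0, 0.973, 0.232], [-1.0, -0.0, -0.001]]
wrist_force: [-1.1, -0.3, -0.4]
grip_width: 0.99
```

Call:
drive_tool(gripper=[1, 1, 1, 1], linear=[[0.843, 0.116, 0], [0.843, 0.116, 0], [0.843, 0.116, 0], [0.843, 0.116, 0]], rot=[[0, 0, 0], [0, 0, 0], [0, 0, 0], [0, 0, 0]])

```text
time_s: 9.25
tool_pos: [0.5545, 0.2171, 0.1942]
orientation: [[-0.002, -0.232, 0.973], [-0.001, 0.973, 0.232], [-1.0, -0.0, -0.002]]
wrist_force: [-0.9, -0.2, -0.3]
grip_width: 1.001
```

Run:
```python
from h import *
s=arm.sense();print(s)
```

```text
{'time_s': 9.25, 'qpos': array([ 2.95020901e-01,  4.84621277e-01,  1.57583438e+00,  7.93799179e-05,
        1.08322373e+00, -1.51037581e+00]), 'dq': array([ 0.00524635, -0.01903553,  0.01344323, -0.00016797,  0.00056351,
       -0.00116481]), 'effort': array([-4.29083928e-01, -5.63396430e+01, -2.91569495e+01, -1.55659084e-02,
       -4.24546120e-02, -1.01508410e-02]), 'tool_pos': array([0.55452765, 0.21713319, 0.19416279]), 'orientation': array([[-2.01696186e-03, -2.32418150e-01,  9.72613868e-01],
       [-5.39635933e-04,  9.72615957e-01,  2.32417530e-01],
       [-9.99997820e-01, -5.60800966e-05, -2.08715048e-03]]), 'wrist_force': array([-0.86657163, -0.20623416, -0.26734389]), 'torque': array([ 0.01735761, -0.00049851,  0.01280293]), 'grip_width': 1.0009349031093853}
```

Call:
drive_tool(gripper=[1, 1, 1], linear=[[0.015, 0.005, -0.5], [0.015, 0.005, -0.9], [0.015, 0.005, -0.9]], rot=[[0, 0, 0], [0, 0, 0], [0, 0, 0]])

```text
time_s: 9.55
tool_pos: [0.5534, 0.217, 0.1194]
orientation: [[-0.008, -0.233, 0.973], [-0.002, 0.973, 0.233], [-1.0, -0.0, -0.008]]
wrist_force: [-0.7, 0.2, 0.7]
grip_width: 0.996
```

Call:
drive_tool(gripper=[1, 1, 1], linear=[[0, 0, -0.2], [0, 0, -0.345], [0, 0, -0.345]], rot=[[0, 0, 0], [0, 0, 0], [0, 0, 0]])

```text
time_s: 9.85
tool_pos: [0.5561, 0.2177, 0.0952]
orientation: [[-0.001, -0.233, 0.973], [-0.0, 0.973, 0.233], [-1.0, -0.0, -0.002]]
wrist_force: [-0.5, -0.5, -0.1]
grip_width: 1.005
```

Call:
drive_tool(gripper=[0, -0.1, -0.2, -0.2, -0.2], linear=[[0, 0, 0], [0, 0, 0], [0, 0, 0], [0, 0, 0], [0, 0, 0]], rot=[[0, 0, 0], [0, 0, 0], [0, 0, 0], [0, 0, 0], [0, 0, 0]], newtons=20)

```text
time_s: 10.35
tool_pos: [0.557, 0.219, 0.0965]
orientation: [[0.001, -0.232, 0.973], [0.002, 0.973, 0.232], [-1.0, 0.002, 0.001]]
wrist_force: [-2.8, 8.5, 5.5]
grip_width: 0.404
```

Run:
```python
from h import *
shot('top','t5');shot('side','s5')
a=cv2.imread('pics/t5.png')[160:310,230:390];b=cv2.imread('pics/s5.png')[150:340,180:370]
cv2.imwrite('pics/c5.png',np.hstack([cv2.resize(a,(300,300)),cv2.resize(b,(500,500))[:300] if 0 else cv2.resize(b,(300,300))]))
cv2.imwrite('pics/c5b.png',cv2.resize(b,(600,600),interpolation=cv2.INTER_CUBIC))
```

```text
(no output)
```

View pics/c5b.png

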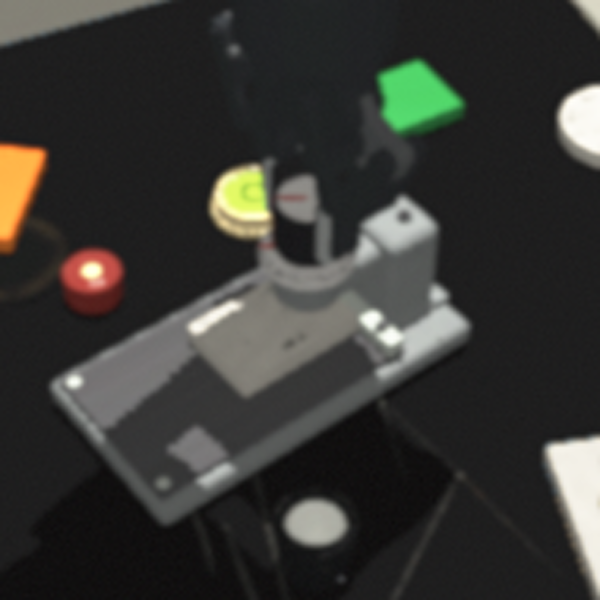

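Gripped at opening 0.404 (34 mm, matching the 35 mm knob), fingertips clear of the dial. The knob pushes the tool by ~9 N along the jaws, so I recentre the command and then firm up the grip.

Call:
drive_tool(gripper=[-0.2, -0.2, -0.2], linear=[[-0.005, 0.018, 0.012], [-0.005, 0.018, 0.012], [-0.005, 0.018, 0.012]], rot=[[0, 0, 0], [0, 0, 0], [0, 0, 0]])

```text
time_s: 10.75
tool_pos: [0.5567, 0.2193, 0.0966]
orientation: [[0.001, -0.232, 0.973], [0.0, 0.973, 0.232], [-1.0, 0.0, 0.001]]
wrist_force: [2.3, 2.6, -0.8]
grip_width: 0.405
```

Call:
drive_tool(gripper=[-0.6, -0.6, -0.6], linear=[[0, 0, 0], [0, 0, 0], [0, 0, 0]], rot=[[0, 0, 0], [0, 0, 0], [0, 0, 0]], newtons=40)

```text
time_s: 11.05
tool_pos: [0.5567, 0.2193, 0.0967]
orientation: [[0.001, -0.232, 0.973], [0.0, 0.973, 0.232], [-1.0, 0.0, 0.001]]
wrist_force: [1.9, 1.4, 2.2]
grip_width: 0.396
```

```bash
cat > st.py <<'E'
from h import *
s=arm.sense();o=s['orientation'];j=s['qpos']
print(s['time_s'],'pos',s['tool_pos'].round(4),'yawY %.2f'%np.degrees(np.arctan2(o[1,1],o[0,1])),'F',s['wrist_force'].round(1),'T',s['torque'].round(3),'e6 %.3f'%s['effort'][5],'j6 %.3f'%j[5])
E
python3 st.py
```

```text
11.05 pos [0.5567 0.2193 0.0967] yawY 103.44 F [1.9 1.4 2.2] T [ 0.204 -0.325 -0.001] e6 0.006 j6 -1.508
```

Call:
drive_tool(gripper=[-0.6, -0.6, -0.6, -0.6], linear=[[0, 0, 0], [0, 0, 0], [0, 0, 0], [0, 0, 0]], rot=[[0, 0, -0.055], [0, 0, -0.111], [0, 0, -0.166], [0, 0, -0.222]])

```text
time_s: 11.45
tool_pos: [0.5568, 0.219, 0.0967]
orientation: [[0.001, 0.117, 0.993], [-0.0, 0.993, -0.117], [-1.0, -0.0, 0.001]]
wrist_force: [0.8, -1.2, 2.3]
grip_width: 0.392
```

```bash
python3 st.py
```

```text
11.45 pos [0.5568 0.219  0.0967] yawY 83.27 F [ 0.8 -1.2  2.3] T [-0.157 -0.304  0.122] e6 -1.382 j6 -1.156
```

Call:
drive_tool(gripper=[-0.6, -0.6, -0.6, -0.6], linear=[[0, 0, 0], [0, 0, 0], [0, 0, 0], [0, 0, 0]], rot=[[0, 0, -0.055], [0, 0, -0.111], [0, 0, -0.166], [0, 0, -0.166]])

```text
time_s: 11.85
tool_pos: [0.5567, 0.2189, 0.0967]
orientation: [[0.0, 0.367, 0.93], [-0.0, 0.93, -0.367], [-1.0, -0.0, 0.0]]
wrist_force: [2.4, -2.8, 3.6]
grip_width: 0.394
```

```bash
python3 st.py
python3 - <<'E'
from h import *
shot('side','s6')
b=cv2.imread('pics/s6.png')[180:270,240:330]
cv2.imwrite('pics/c6.png',cv2.resize(b,(600,600),interpolation=cv2.INTER_CUBIC))
E
```

```text
11.85 pos [0.5567 0.2189 0.0967] yawY 68.46 F [ 2.4 -2.8  3.6] T [-0.407 -0.268  0.019] e6 1.301 j6 -0.897
```

View pics/c6.png

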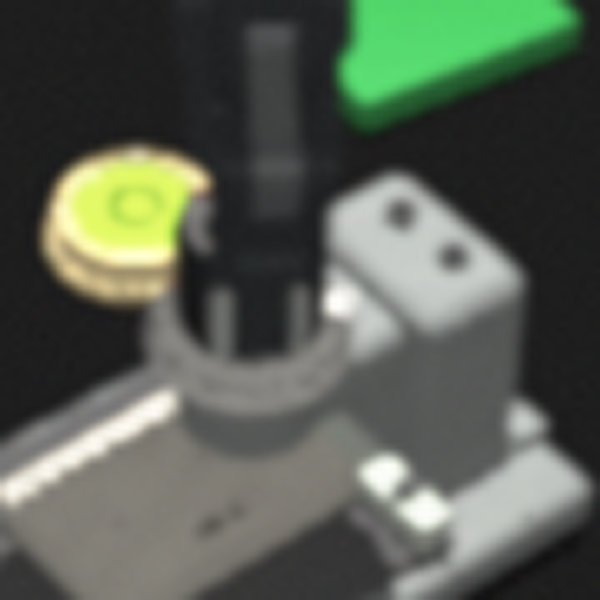

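Call:
drive_tool(gripper=[-0.6, -0.6, -0.6], linear=[[0, 0, 0], [0, 0, 0], [0, 0, 0]], rot=[[0, 0, -0.044], [0, 0, -0.089], [0, 0, -0.133]])

```text
time_s: 12.2
tool_pos: [0.5566, 0.2188, 0.0967]
orientation: [[0.0, 0.551, 0.834], [-0.001, 0.834, -0.551], [-1.0, -0.0, 0.001]]
wrist_force: [1.0, -3.2, 4.5]
grip_width: 0.399
```

```bash
python3 st.py
```

```text
12.2 pos [0.5566 0.2188 0.0967] yawY 56.56 F [ 1.  -3.2  4.5] T [-0.648 -0.201  0.092] e6 -1.037 j6 -0.690
```

Call:
drive_tool(gripper=[-0.6], linear=[[0, 0, 0]], rot=[[0, 0, -0.044]])

```text
time_s: 12.3
tool_pos: [0.5566, 0.2188, 0.0967]
orientation: [[0.0, 0.607, 0.794], [-0.001, 0.794, -0.607], [-1.0, -0.0, 0.001]]
wrist_force: [1.6, -3.3, 4.4]
grip_width: 0.391
```

```bash
python3 st.py
```

```text
12.3 pos [0.5566 0.2188 0.0967] yawY 52.60 F [ 1.6 -3.3  4.4] T [-0.662 -0.149  0.096] e6 -1.049 j6 -0.621
```

Call:
drive_tool(gripper=[-0.6], linear=[[0, 0, 0]], rot=[[0, 0, -0.044]])

```text
time_s: 12.4
tool_pos: [0.5566, 0.2188, 0.0967]
orientation: [[0.0, 0.661, 0.751], [-0.001, 0.751, -0.661], [-1.0, -0.0, 0.001]]
wrist_force: [0.8, -4.2, 4.0]
grip_width: 0.393
```

```bash
python3 st.py
```

```text
12.4 pos [0.5566 0.2188 0.0967] yawY 48.64 F [ 0.8 -4.2  4. ] T [-0.648 -0.204  0.096] e6 -1.051 j6 -0.551
```

Call:
drive_tool(gripper=[-0.6], linear=[[0, 0, 0]], rot=[[0, 0, -0.044]])

```text
time_s: 12.5
tool_pos: [0.5565, 0.2187, 0.0966]
orientation: [[-0.0, 0.711, 0.703], [-0.001, 0.703, -0.711], [-1.0, -0.001, 0.001]]
wrist_force: [0.5, -4.2, 4.9]
grip_width: 0.392
```

```bash
python3 st.py
```

```text
12.5 pos [0.5565 0.2187 0.0966] yawY 44.68 F [ 0.5 -4.2  4.9] T [-0.712 -0.107  0.044] e6 -1.051 j6 -0.482
```

Call:
drive_tool(gripper=[-0.6], linear=[[0, -0.006, 0]], rot=[[0, 0, -0.044]])

```text
time_s: 12.6
tool_pos: [0.5565, 0.2185, 0.0966]
orientation: [[-0.0, 0.758, 0.652], [-0.0, 0.652, -0.758], [-1.0, -0.0, 0.0]]
wrist_force: [1.0, 0.5, 4.5]
grip_width: 0.392
```

```bash
python3 st.py
```

```text
12.6 pos [0.5565 0.2185 0.0966] yawY 40.72 F [1.  0.5 4.5] T [-0.049 -0.091  0.074] e6 -1.031 j6 -0.414
```

Call:
drive_tool(gripper=[-0.6], linear=[[0, 0, 0]], rot=[[0, 0, -0.044]])

```text
time_s: 12.7
tool_pos: [0.5564, 0.2185, 0.0967]
orientation: [[-0.0, 0.801, 0.598], [-0.0, 0.598, -0.801], [-1.0, -0.0, 0.0]]
wrist_force: [1.3, -2.0, 4.5]
grip_width: 0.396
```

```bash
python3 st.py
```

```text
12.7 pos [0.5564 0.2185 0.0967] yawY 36.75 F [ 1.3 -2.   4.5] T [-0.319 -0.088  0.086] e6 -1.061 j6 -0.345
```

Call:
drive_tool(gripper=[-0.6], linear=[[0, 0, 0]], rot=[[0, 0, -0.044]])

```text
time_s: 12.8
tool_pos: [0.5564, 0.2185, 0.0967]
orientation: [[-0.0, 0.841, 0.542], [-0.0, 0.542, -0.841], [-1.0, -0.0, 0.0]]
wrist_force: [0.2, -2.7, 5.5]
grip_width: 0.398
```

```bash
python3 st.py
```

```text
12.8 pos [0.5564 0.2185 0.0967] yawY 32.80 F [ 0.2 -2.7  5.5] T [-0.428  0.02   0.058] e6 -1.053 j6 -0.276
```

Call:
drive_tool(gripper=[-0.6], linear=[[0, 0, 0]], rot=[[0, 0, -0.044]])

```text
time_s: 12.9
tool_pos: [0.5564, 0.2185, 0.0967]
orientation: [[-0.0, 0.876, 0.482], [-0.0, 0.482, -0.876], [-1.0, -0.0, 0.0]]
wrist_force: [0.6, -2.5, 5.5]
grip_width: 0.395
```

```bash
python3 st.py
```

```text
12.9 pos [0.5564 0.2185 0.0967] yawY 28.84 F [ 0.6 -2.5  5.5] T [-0.384  0.085  0.101] e6 -1.052 j6 -0.207
```

Call:
drive_tool(gripper=[-0.6], linear=[[0, 0, 0]], rot=[[0, 0, -0.044]])

```text
time_s: 13.0
tool_pos: [0.5563, 0.2185, 0.0966]
orientation: [[-0.0, 0.907, 0.421], [-0.0, 0.421, -0.907], [-1.0, -0.001, 0.0]]
wrist_force: [-0.4, -1.5, 5.3]
grip_width: 0.395
```

```bash
python3 st.py
```

```text
13.0 pos [0.5563 0.2185 0.0966] yawY 24.88 F [-0.4 -1.5  5.3] T [-0.454  0.082  0.071] e6 -1.052 j6 -0.138
```

Call:
drive_tool(gripper=[-0.6], linear=[[0, 0, 0]], rot=[[0, 0, -0.044]])

```text
time_s: 13.1
tool_pos: [0.5563, 0.2185, 0.0967]
orientation: [[-0.0, 0.934, 0.357], [-0.0, 0.357, -0.934], [-1.0, -0.001, 0.0]]
wrist_force: [-1.0, -2.0, 5.6]
grip_width: 0.393
```

```bash
python3 st.py
```

```text
13.1 pos [0.5563 0.2185 0.0967] yawY 20.93 F [-1.  -2.   5.6] T [-0.393  0.072  0.116] e6 -1.052 j6 -0.068
```

Call:
drive_tool(gripper=[-0.6], linear=[[0, 0, 0]], rot=[[0, 0, -0.044]])

```text
time_s: 13.2
tool_pos: [0.5562, 0.2185, 0.0967]
orientation: [[-0.001, 0.956, 0.292], [-0.001, 0.292, -0.956], [-1.0, -0.001, 0.0]]
wrist_force: [-0.7, -2.5, 5.8]
grip_width: 0.394
```

```bash
python3 st.py
```

```text
13.2 pos [0.5562 0.2185 0.0967] yawY 16.96 F [-0.7 -2.5  5.8] T [-0.445  0.123  0.088] e6 -1.051 j6 0.001
```

Call:
drive_tool(gripper=[-0.6], linear=[[0, 0, 0]], rot=[[0, 0, -0.044]])

```text
time_s: 13.3
tool_pos: [0.5562, 0.2184, 0.0967]
orientation: [[-0.001, 0.974, 0.225], [-0.001, 0.225, -0.974], [-1.0, -0.001, 0.0]]
wrist_force: [-1.5, -2.5, 5.5]
grip_width: 0.394
```

```bash
python3 st.py
```

```text
13.3 pos [0.5562 0.2184 0.0967] yawY 13.00 F [-1.5 -2.5  5.5] T [-0.426  0.173  0.038] e6 -1.048 j6 0.070
```

Call:
drive_tool(gripper=[-0.6], linear=[[0, 0, 0]], rot=[[0, 0, -0.044]])

```text
time_s: 13.4
tool_pos: [0.5562, 0.2184, 0.0967]
orientation: [[-0.001, 0.988, 0.157], [-0.001, 0.157, -0.988], [-1.0, -0.001, 0.0]]
wrist_force: [-0.4, -2.6, 5.7]
grip_width: 0.395
```

```bash
python3 st.py
```

```text
13.4 pos [0.5562 0.2184 0.0967] yawY 9.04 F [-0.4 -2.6  5.7] T [-0.45   0.184  0.148] e6 -1.025 j6 0.139
```

Call:
drive_tool(gripper=[-0.6], linear=[[0, 0, 0]], rot=[[0, 0, -0.044]])

```text
time_s: 13.5
tool_pos: [0.5561, 0.2184, 0.0967]
orientation: [[-0.001, 0.996, 0.089], [-0.001, 0.089, -0.996], [-1.0, -0.001, 0.001]]
wrist_force: [-2.1, -2.2, 5.8]
grip_width: 0.397
```

```bash
python3 st.py
```

```text
13.5 pos [0.5561 0.2184 0.0967] yawY 5.09 F [-2.1 -2.2  5.8] T [-0.47   0.287  0.153] e6 -1.004 j6 0.208
```

Call:
drive_tool(gripper=[-0.6], linear=[[0, 0, 0]], rot=[[0, 0, -0.044]])

```text
time_s: 13.6
tool_pos: [0.5561, 0.2184, 0.0966]
orientation: [[-0.001, 1.0, 0.02], [-0.001, 0.02, -1.0], [-1.0, -0.001, 0.001]]
wrist_force: [-1.8, -2.3, 6.8]
grip_width: 0.395
```

```bash
python3 st.py
```

```text
13.6 pos [0.5561 0.2184 0.0966] yawY 1.13 F [-1.8 -2.3  6.8] T [-0.456  0.321  0.137] e6 -0.983 j6 0.277
```

Call:
drive_tool(gripper=[-0.6], linear=[[0, 0, 0]], rot=[[0, 0, -0.044]])

```text
time_s: 13.7
tool_pos: [0.556, 0.2184, 0.0966]
orientation: [[-0.001, 0.999, -0.049], [-0.001, -0.049, -0.999], [-1.0, -0.001, 0.001]]
wrist_force: [-2.5, -2.9, 6.6]
grip_width: 0.395
```

```bash
python3 st.py
```

```text
13.7 pos [0.556  0.2184 0.0966] yawY -2.83 F [-2.5 -2.9  6.6] T [-0.437  0.355  0.243] e6 -0.963 j6 0.346
```

Torque began rising near yaw +11°, so the spindle is bearing. Effort 6 is the cleanest signal, so finer steps now.

Call:
drive_tool(gripper=[-0.6], linear=[[0, 0, 0]], rot=[[0, 0, -0.022]])

```text
time_s: 13.8
tool_pos: [0.556, 0.2184, 0.0966]
orientation: [[-0.001, 0.996, -0.084], [-0.001, -0.084, -0.996], [-1.0, -0.001, 0.001]]
wrist_force: [-2.8, -2.7, 6.3]
grip_width: 0.397
```

```bash
python3 st.py
```

```text
13.8 pos [0.556  0.2184 0.0966] yawY -4.80 F [-2.8 -2.7  6.3] T [-0.447  0.366  0.16 ] e6 0.060 j6 0.380
```

Call:
drive_tool(gripper=[-0.6], linear=[[0, 0, 0]], rot=[[0, 0, -0.022]])

```text
time_s: 13.9
tool_pos: [0.556, 0.2184, 0.0966]
orientation: [[-0.001, 0.993, -0.117], [-0.001, -0.117, -0.993], [-1.0, -0.001, 0.001]]
wrist_force: [-2.7, -3.7, 6.5]
grip_width: 0.394
```

```bash
python3 st.py
```

```text
13.9 pos [0.556  0.2184 0.0966] yawY -6.70 F [-2.7 -3.7  6.5] T [-0.481  0.417  0.194] e6 -0.331 j6 0.414
```

Call:
drive_tool(gripper=[-0.6], linear=[[0, 0, 0]], rot=[[0, 0, -0.022]])

```text
time_s: 14.0
tool_pos: [0.556, 0.2184, 0.0966]
orientation: [[-0.001, 0.989, -0.151], [-0.001, -0.151, -0.989], [-1.0, -0.001, 0.001]]
wrist_force: [-3.2, -3.0, 7.4]
grip_width: 0.4
```

```bash
python3 st.py
```

```text
14.0 pos [0.556  0.2184 0.0966] yawY -8.68 F [-3.2 -3.   7.4] T [-0.481  0.426  0.197] e6 -0.361 j6 0.448
```

Call:
drive_tool(gripper=[-0.6], linear=[[0, 0, 0]], rot=[[0, 0, -0.022]])

```text
time_s: 14.1
tool_pos: [0.5559, 0.2184, 0.0966]
orientation: [[-0.001, 0.983, -0.185], [-0.001, -0.185, -0.983], [-1.0, -0.001, 0.001]]
wrist_force: [-3.0, -2.9, 7.3]
grip_width: 0.4
```

```bash
python3 st.py
```

```text
14.1 pos [0.5559 0.2184 0.0966] yawY -10.66 F [-3.  -2.9  7.3] T [-0.371  0.439  0.252] e6 -0.354 j6 0.483
```

Call:
drive_tool(gripper=[-0.6], linear=[[0, 0, 0]], rot=[[0, 0, -0.022]])

```text
time_s: 14.2
tool_pos: [0.5559, 0.2184, 0.0966]
orientation: [[-0.001, 0.976, -0.219], [-0.001, -0.219, -0.976], [-1.0, -0.001, 0.001]]
wrist_force: [-2.3, -1.8, 7.6]
grip_width: 0.392
```

```bash
python3 st.py
```

```text
14.2 pos [0.5559 0.2184 0.0966] yawY -12.64 F [-2.3 -1.8  7.6] T [-0.419  0.452  0.244] e6 -0.345 j6 0.517
```

Call:
drive_tool(gripper=[-0.6], linear=[[0, 0, 0]], rot=[[0, 0, -0.022]])

```text
time_s: 14.3
tool_pos: [0.5559, 0.2184, 0.0966]
orientation: [[-0.001, 0.968, -0.252], [-0.001, -0.252, -0.968], [-1.0, -0.001, 0.001]]
wrist_force: [-2.5, -3.5, 7.1]
grip_width: 0.4
```

```bash
python3 st.py
```

```text
14.3 pos [0.5559 0.2184 0.0966] yawY -14.62 F [-2.5 -3.5  7.1] T [-0.418  0.471  0.177] e6 -0.340 j6 0.552
```

Call:
drive_tool(gripper=[-0.6], linear=[[0, 0, 0]], rot=[[0, 0, -0.022]])

```text
time_s: 14.4
tool_pos: [0.5559, 0.2185, 0.0966]
orientation: [[-0.002, 0.958, -0.286], [-0.001, -0.286, -0.958], [-1.0, -0.001, 0.001]]
wrist_force: [-3.4, -3.2, 6.9]
grip_width: 0.394
```

```bash
python3 st.py
```

```text
14.4 pos [0.5559 0.2185 0.0966] yawY -16.60 F [-3.4 -3.2  6.9] T [-0.425  0.497  0.206] e6 -0.411 j6 0.587
```

Call:
drive_tool(gripper=[-0.6], linear=[[0, 0, 0]], rot=[[0, 0, -0.022]])

```text
time_s: 14.5
tool_pos: [0.5558, 0.2185, 0.0966]
orientation: [[-0.002, 0.948, -0.319], [-0.001, -0.319, -0.948], [-1.0, -0.001, 0.001]]
wrist_force: [-3.6, -3.0, 7.2]
grip_width: 0.397
```

```bash
python3 st.py
```

```text
14.5 pos [0.5558 0.2185 0.0966] yawY -18.60 F [-3.6 -3.   7.2] T [-0.448  0.49   0.037] e6 -0.543 j6 0.621
```

Call:
drive_tool(gripper=[-0.6], linear=[[0, 0, 0]], rot=[[0, 0, -0.022]])

```text
time_s: 14.6
tool_pos: [0.5558, 0.2185, 0.0966]
orientation: [[-0.002, 0.936, -0.352], [-0.001, -0.352, -0.936], [-1.0, -0.001, 0.001]]
wrist_force: [-3.5, -2.3, 7.6]
grip_width: 0.392
```

```bash
python3 st.py
```

```text
14.6 pos [0.5558 0.2185 0.0966] yawY -20.58 F [-3.5 -2.3  7.6] T [-0.367  0.592  0.216] e6 -0.403 j6 0.656
```

First click felt near yaw −17.5° (torque drop at −18.6). The second is expected near −35.

Call:
drive_tool(gripper=[-0.6], linear=[[0, 0, 0]], rot=[[0, 0, -0.022]])

```text
time_s: 14.7
tool_pos: [0.5558, 0.2185, 0.0966]
orientation: [[-0.002, 0.924, -0.383], [-0.001, -0.383, -0.924], [-1.0, -0.001, 0.001]]
wrist_force: [-3.6, -2.3, 7.6]
grip_width: 0.394
```

```bash
python3 st.py
```

```text
14.7 pos [0.5558 0.2185 0.0966] yawY -22.55 F [-3.6 -2.3  7.6] T [-0.379  0.554  0.156] e6 -0.382 j6 0.690
```

Call:
drive_tool(gripper=[-0.6], linear=[[0, 0, 0]], rot=[[0, 0, -0.022]])

```text
time_s: 14.8
tool_pos: [0.5558, 0.2185, 0.0966]
orientation: [[-0.002, 0.91, -0.415], [-0.001, -0.415, -0.91], [-1.0, -0.001, 0.001]]
wrist_force: [-3.0, -1.9, 6.8]
grip_width: 0.399
```

```bash
python3 st.py
```

```text
14.8 pos [0.5558 0.2185 0.0966] yawY -24.52 F [-3.  -1.9  6.8] T [-0.346  0.537  0.218] e6 -0.373 j6 0.725
```

Call:
drive_tool(gripper=[-0.6], linear=[[0, 0, 0]], rot=[[0, 0, -0.022]])

```text
time_s: 14.9
tool_pos: [0.5557, 0.2185, 0.0966]
orientation: [[-0.002, 0.895, -0.446], [-0.001, -0.446, -0.895], [-1.0, -0.001, 0.001]]
wrist_force: [-3.9, -2.8, 8.8]
grip_width: 0.401
```

```bash
python3 st.py
```

```text
14.9 pos [0.5557 0.2185 0.0966] yawY -26.50 F [-3.9 -2.8  8.8] T [-0.407  0.579  0.247] e6 -0.364 j6 0.759
```

Call:
drive_tool(gripper=[-0.6], linear=[[0, 0, 0]], rot=[[0, 0, -0.022]])

```text
time_s: 15.0
tool_pos: [0.5557, 0.2185, 0.0966]
orientation: [[-0.002, 0.879, -0.477], [-0.001, -0.477, -0.879], [-1.0, -0.001, 0.001]]
wrist_force: [-2.9, -2.4, 8.5]
grip_width: 0.394
```

```bash
python3 st.py
```

```text
15.0 pos [0.5557 0.2185 0.0966] yawY -28.48 F [-2.9 -2.4  8.5] T [-0.352  0.616  0.231] e6 -0.354 j6 0.794
```

Call:
drive_tool(gripper=[-0.6], linear=[[0, 0, 0]], rot=[[0, 0, -0.022]])

```text
time_s: 15.1
tool_pos: [0.5557, 0.2185, 0.0966]
orientation: [[-0.002, 0.862, -0.507], [-0.001, -0.507, -0.862], [-1.0, -0.001, 0.001]]
wrist_force: [-3.4, -2.7, 7.8]
grip_width: 0.397
```

```bash
python3 st.py
```

```text
15.1 pos [0.5557 0.2185 0.0966] yawY -30.46 F [-3.4 -2.7  7.8] T [-0.278  0.649  0.221] e6 -0.346 j6 0.828
```

Call:
drive_tool(gripper=[-0.6], linear=[[0, 0, 0]], rot=[[0, 0, -0.022]])

```text
time_s: 15.2
tool_pos: [0.5557, 0.2185, 0.0966]
orientation: [[-0.002, 0.844, -0.536], [-0.001, -0.536, -0.844], [-1.0, -0.001, 0.002]]
wrist_force: [-3.0, -2.2, 8.3]
grip_width: 0.397
```

```bash
python3 st.py
```

```text
15.2 pos [0.5557 0.2185 0.0966] yawY -32.44 F [-3.  -2.2  8.3] T [-0.313  0.703  0.189] e6 -0.340 j6 0.863
```

Call:
drive_tool(gripper=[-0.6], linear=[[0, 0, 0]], rot=[[0, 0, -0.022]])

```text
time_s: 15.3
tool_pos: [0.5557, 0.2186, 0.0966]
orientation: [[-0.002, 0.825, -0.565], [-0.001, -0.565, -0.825], [-1.0, -0.001, 0.002]]
wrist_force: [-3.2, -1.2, 8.7]
grip_width: 0.399
```

```bash
python3 st.py
```

```text
15.3 pos [0.5557 0.2186 0.0966] yawY -34.42 F [-3.2 -1.2  8.7] T [-0.307  0.632  0.175] e6 -0.401 j6 0.898
```

Call:
drive_tool(gripper=[-0.6], linear=[[0, 0, 0]], rot=[[0, 0, -0.022]])

```text
time_s: 15.4
tool_pos: [0.5557, 0.2185, 0.0966]
orientation: [[-0.002, 0.805, -0.594], [-0.001, -0.594, -0.805], [-1.0, -0.001, 0.002]]
wrist_force: [-4.1, -2.4, 8.9]
grip_width: 0.396
```

```bash
python3 st.py
```

```text
15.4 pos [0.5557 0.2185 0.0966] yawY -36.42 F [-4.1 -2.4  8.9] T [-0.285  0.656  0.041] e6 -0.536 j6 0.932
```

The pattern repeats exactly at 18°, so this is the second click (drop at about −35°). Torque is near zero here, so I let go and check by camera that the slip is 36° before the last click.

Call:
drive_tool(gripper=[0, 0.2, 0.4, 0.4, 0.4, 0.4, 0.4], linear=[[0, 0, 0], [0, 0, 0], [0, 0, 0], [0, 0, 0.2], [0, 0, 0.6], [0, 0, 1], [0, 0, 1]], rot=[[0, 0, 0], [0, 0, 0], [0, 0, 0], [0, 0, 0], [0, 0, 0], [0, 0, 0], [0, 0, 0]])

```text
time_s: 16.1
tool_pos: [0.5582, 0.2194, 0.1806]
orientation: [[0.006, 0.804, -0.594], [0.002, -0.594, -0.804], [-1.0, 0.004, -0.005]]
wrist_force: [0.1, 0.3, -0.3]
grip_width: 0.698
```

Call:
drive_tool(gripper=[0.4, 0.4, 0.4], linear=[[-0.5, 0, 0], [-1, 0, 0], [-1, 0, 0]], rot=[[0, 0, 0], [0, 0, 0], [0, 0, 0]])

```text
time_s: 16.4
tool_pos: [0.4721, 0.2184, 0.1754]
orientation: [[-0.004, 0.805, -0.593], [-0.001, -0.593, -0.805], [-1.0, -0.003, 0.003]]
wrist_force: [1.8, -0.4, -0.4]
grip_width: 0.701
```

Call:
drive_tool(gripper=[0.4, 0.4, 0.4], linear=[[-0.5, 0, 0.2], [-1, 0, 0.2], [-1, 0, 0.2]], rot=[[0, 0, 0], [0, 0, 0], [0, 0, 0]])

```text
time_s: 16.7
tool_pos: [0.3931, 0.2185, 0.192]
orientation: [[-0.002, 0.805, -0.593], [-0.001, -0.593, -0.805], [-1.0, -0.001, 0.002]]
wrist_force: [1.1, 1.1, 0.2]
grip_width: 0.698
```

```bash
python3 st.py
python3 - <<'E'
from h import *
shot('top','t7');shot('side','s7')
a=cv2.imread('pics/t7.png')[175:235,278:338];b=cv2.imread('pics/s7.png')[195:255,248:308]
cv2.imwrite('pics/c7.png',np.hstack([cv2.resize(a,(400,400),interpolation=cv2.INTER_CUBIC),cv2.resize(b,(400,400),interpolation=cv2.INTER_CUBIC)]))
E
```

```text
16.7 pos [0.3931 0.2185 0.192 ] yawY -36.39 F [1.1 1.1 0.2] T [ 0.024 -0.031  0.016] e6 0.390 j6 1.039
```

View pics/c7.png

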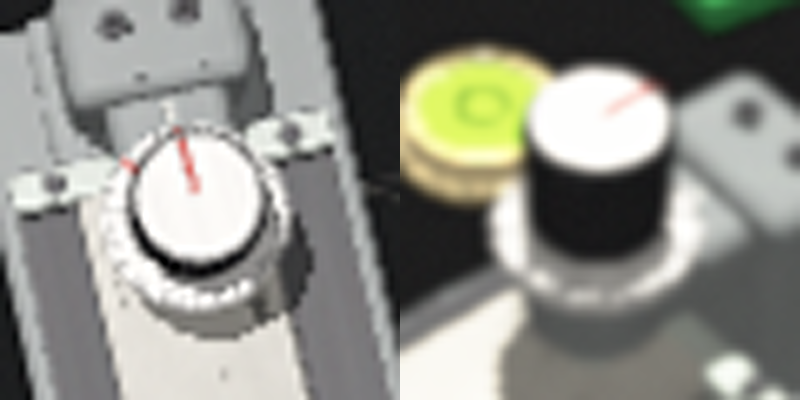

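```bash
cat > marks.py <<'E'
from h import *
import sys
def marks(t):
    im=cv2.imread(f'pics/{t}.png').astype(int)
    i=arm.camera_info('top');K=np.array(i['camera_matrix']);T=np.array(i['world_from_camera'])
    def onplane(u,v,z):
        r=T[:3,:3]@np.linalg.inv(K)@np.array([u,v,1.]);s=(z-T[2,3])/r[2];return T[:3,3]+s*r
    ys,xs=np.mgrid[175:235,278:338]
    sub=im[175:235,278:338]; w=np.clip(sub[...,2]-np.maximum(sub[...,1],sub[...,0])-12,0,None)
    d=np.load(f'pics/{t}.npy')[175:235,278:338]
    _,lab=cv2.connectedComponents((w>0).astype(np.uint8),connectivity=8)
    O=np.array([.5562,.2185])
    for l in range(1,lab.max()+1):
        m=lab==l
        if m.sum()<2: continue
        for z in(.1115,.0775):
            P=np.array([onplane(u,v,z)[:2] for u,v in zip(xs[m],ys[m])]);ww=w[m]
            c=(P*ww[:,None]).sum(0)/ww.sum(); r=c-O
            pts=(P*1000).astype(np.float32)
            C=np.cov(P.T,aweights=ww);e=np.linalg.eigh(C)[1][:,1]
            print(t,l,m.sum(),'z',z,'r %.1fmm'%(np.hypot(*r)*1e3),'ang %.1f'%np.degrees(np.arctan2(r[1],r[0])),'line %.1f'%(np.degrees(np.arctan2(e[1],e[0]))%180))
marks(sys.argv[1])
E
python3 marks.py t0; python3 marks.py t7
```

```text
t0 1 34 z 0.1115 r 15.0mm ang 159.4 line 157.0
t0 1 34 z 0.0775 r 10.6mm ang 154.3 line 157.0
t7 1 19 z 0.1115 r 8.9mm ang 10.5 line 17.0
t7 1 19 z 0.0775 r 14.2mm ang 3.1 line 17.0
t7 2 6 z 0.1115 r 18.2mm ang 64.8 line 56.2
t7 2 6 z 0.0775 r 20.9mm ang 50.9 line 56.2
```

Knob line at ~17° and dial line at 51–56° (world), so slip is about 34–39°, which means two clicks. Knob rotation of 140° agrees with the tool's. Regripping for the third click.

Call:
drive_tool(gripper=[1, 1, 1], linear=[[0.5, 0, 0], [1, 0, 0], [1, 0, 0]], rot=[[0, 0, 0], [0, 0, 0], [0, 0, 0]])

```text
time_s: 17.1
tool_pos: [0.4813, 0.2185, 0.192]
orientation: [[0.002, 0.803, -0.596], [0.0, -0.596, -0.803], [-1.0, 0.002, -0.002]]
wrist_force: [-1.9, -0.4, -0.4]
grip_width: 0.997
```

Call:
drive_tool(gripper=[1, 1, 1, 1, 1], linear=[[0.5, 0, 0], [0.994, -0.003, 0], [0.994, -0.003, 0], [0.994, -0.003, 0], [0.994, -0.003, 0]], rot=[[0, 0, 0], [0, 0, 0], [0, 0, 0], [0, 0, 0], [0, 0, 0]])

```text
time_s: 17.6
tool_pos: [0.5554, 0.2184, 0.192]
orientation: [[-0.001, 0.804, -0.595], [-0.0, -0.595, -0.804], [-1.0, -0.001, 0.001]]
wrist_force: [-0.1, -0.9, 0.4]
grip_width: 1.003
```

Call:
drive_tool(gripper=[1, 1, 1, 1], linear=[[0, 0, -0.4], [0, 0, -0.8], [0, 0, -0.995], [0, 0, -0.995]], rot=[[0, 0, 0], [0, 0, 0], [0, 0, 0], [0, 0, 0]])

```text
time_s: 18.0
tool_pos: [0.5542, 0.2183, 0.1109]
orientation: [[-0.004, 0.804, -0.594], [-0.001, -0.594, -0.804], [-1.0, -0.002, 0.003]]
wrist_force: [-0.6, 1.0, 0.7]
grip_width: 1.006
```

```bash
python3 st.py
```

```text
18.0 pos [0.5542 0.2183 0.1109] yawY -36.47 F [-0.6  1.   0.7] T [-0.026 -0.001  0.013] e6 -0.000 j6 0.934
```

Call:
drive_tool(gripper=[1, 1, 1], linear=[[0, 0, -0.1], [0, 0, -0.18], [0, 0, -0.18]], rot=[[0, 0, 0], [0, 0, 0], [0, 0, 0]])

```text
time_s: 18.3
tool_pos: [0.5558, 0.2185, 0.0983]
orientation: [[-0.0, 0.804, -0.595], [-0.0, -0.595, -0.804], [-1.0, -0.0, 0.0]]
wrist_force: [0.1, -0.5, -0.8]
grip_width: 0.992
```

```bash
python3 st.py
```

```text
18.3 pos [0.5558 0.2185 0.0983] yawY -36.50 F [ 0.1 -0.5 -0.8] T [-0.006  0.024 -0.023] e6 -0.000 j6 0.934
```

Call:
drive_tool(gripper=[0, -0.1, -0.2, -0.2, -0.2], linear=[[0, 0, 0], [0, 0, 0], [0, 0, 0], [0, 0, 0], [0, 0, 0]], rot=[[0, 0, 0], [0, 0, 0], [0, 0, 0], [0, 0, 0], [0, 0, 0]], newtons=20)

```text
time_s: 18.8
tool_pos: [0.5558, 0.2187, 0.0989]
orientation: [[-0.0, 0.804, -0.595], [0.0, -0.595, -0.804], [-1.0, -0.0, -0.0]]
wrist_force: [-4.1, 1.5, 4.8]
grip_width: 0.403
```

```bash
python3 st.py
```

```text
18.8 pos [0.5558 0.2187 0.0989] yawY -36.51 F [-4.1  1.5  4.8] T [ 0.277  0.574 -0.039] e6 -0.005 j6 0.934
```

Well centred and almost torque-free. Firm the grip, then turn 2° a row toward −54.4°.

Call:
drive_tool(gripper=[-0.6, -0.6, -0.6], linear=[[0, 0, 0], [0, 0, 0], [0, 0, 0]], rot=[[0, 0, 0], [0, 0, 0], [0, 0, 0]], newtons=40)

```text
time_s: 19.1
tool_pos: [0.5559, 0.2187, 0.099]
orientation: [[-0.0, 0.804, -0.595], [0.0, -0.595, -0.804], [-1.0, -0.0, -0.0]]
wrist_force: [-3.3, 1.6, 6.6]
grip_width: 0.392
```

Call:
drive_tool(gripper=[-0.6, -0.6, -0.6, -0.6, -0.6], linear=[[0, 0, 0], [0, 0, 0], [0, 0, 0], [0, 0, 0], [0, 0, 0]], rot=[[0, 0, -0.022], [0, 0, -0.044], [0, 0, -0.066], [0, 0, -0.088], [0, 0, -0.11]])

```text
time_s: 19.6
tool_pos: [0.5558, 0.2188, 0.099]
orientation: [[-0.0, 0.689, -0.725], [0.0, -0.725, -0.689], [-1.0, -0.0, -0.0]]
wrist_force: [-3.6, 2.3, 7.3]
grip_width: 0.392
```

```bash
python3 st.py
```

```text
19.6 pos [0.5558 0.2188 0.099 ] yawY -46.46 F [-3.6  2.3  7.3] T [0.334 0.744 0.167] e6 -0.376 j6 1.108
```

Call:
drive_tool(gripper=[-0.6, -0.6], linear=[[0, 0, 0], [0, 0, 0]], rot=[[0, 0, -0.022], [0, 0, -0.044]])

```text
time_s: 19.8
tool_pos: [0.5558, 0.2188, 0.099]
orientation: [[-0.0, 0.637, -0.771], [0.0, -0.771, -0.637], [-1.0, -0.0, -0.0]]
wrist_force: [-5.5, 2.0, 6.9]
grip_width: 0.392
```

```bash
python3 st.py
```

```text
19.8 pos [0.5558 0.2188 0.099 ] yawY -50.42 F [-5.5  2.   6.9] T [0.312 0.739 0.143] e6 -0.356 j6 1.177
```

Call:
drive_tool(gripper=[-0.6], linear=[[0, 0, 0]], rot=[[0, 0, -0.022]])

```text
time_s: 19.9
tool_pos: [0.5558, 0.2188, 0.099]
orientation: [[-0.0, 0.61, -0.792], [0.0, -0.792, -0.61], [-1.0, -0.0, -0.0]]
wrist_force: [-4.1, 1.5, 7.3]
grip_width: 0.397
```

```bash
python3 st.py
```

```text
19.9 pos [0.5558 0.2188 0.099 ] yawY -52.40 F [-4.1  1.5  7.3] T [0.352 0.76  0.229] e6 -0.348 j6 1.211
```

Call:
drive_tool(gripper=[-0.6], linear=[[0, 0, 0]], rot=[[0, 0, -0.022]])

```text
time_s: 20.0
tool_pos: [0.5558, 0.2188, 0.099]
orientation: [[-0.0, 0.582, -0.813], [0.0, -0.813, -0.582], [-1.0, -0.0, -0.0]]
wrist_force: [-4.1, 1.5, 7.7]
grip_width: 0.395
```

```bash
python3 st.py
```

```text
20.0 pos [0.5558 0.2188 0.099 ] yawY -54.38 F [-4.1  1.5  7.7] T [0.353 0.756 0.179] e6 -0.341 j6 1.246
```

Call:
drive_tool(gripper=[-0.6], linear=[[0, 0, 0]], rot=[[0, 0, -0.022]])

```text
time_s: 20.1
tool_pos: [0.5558, 0.2188, 0.099]
orientation: [[-0.0, 0.554, -0.833], [0.0, -0.833, -0.554], [-1.0, -0.0, -0.0]]
wrist_force: [-4.4, 1.9, 6.8]
grip_width: 0.396
```

```bash
python3 st.py
```

```text
20.1 pos [0.5558 0.2188 0.099 ] yawY -56.36 F [-4.4  1.9  6.8] T [0.346 0.779 0.186] e6 -0.381 j6 1.280
```

The drop is starting. One more 2° row gives the same phase as the previous release.

Call:
drive_tool(gripper=[-0.6], linear=[[0, 0, 0]], rot=[[0, 0, -0.022]])

```text
time_s: 20.2
tool_pos: [0.5558, 0.2188, 0.099]
orientation: [[-0.0, 0.525, -0.851], [0.0, -0.851, -0.525], [-1.0, -0.0, -0.0]]
wrist_force: [-4.0, 1.7, 6.9]
grip_width: 0.395
```

```bash
python3 st.py
```

```text
20.2 pos [0.5558 0.2188 0.099 ] yawY -58.35 F [-4.   1.7  6.9] T [0.338 0.742 0.06 ] e6 -0.519 j6 1.315
```

The third click has dropped (torque 0.06, effort −0.519, as at the second). Hold one row, let go, rise and look.

Call:
drive_tool(gripper=[-0.6, 0, 0.2, 0.4, 0.4, 0.4, 0.4, 0.4], linear=[[0, 0, 0], [0, 0, 0], [0, 0, 0], [0, 0, 0], [0, 0, 0.2], [0, 0, 0.6], [0, 0, 1], [0, 0, 1]], rot=[[0, 0, 0], [0, 0, 0], [0, 0, 0], [0, 0, 0], [0, 0, 0], [0, 0, 0], [0, 0, 0], [0, 0, 0]])

```text
time_s: 21.0
tool_pos: [0.5579, 0.219, 0.1826]
orientation: [[0.007, 0.526, -0.851], [0.002, -0.851, -0.526], [-1.0, 0.002, -0.007]]
wrist_force: [0.8, 1.0, 0.5]
grip_width: 0.706
```

Call:
drive_tool(gripper=[0.4, 0.4, 0.4], linear=[[-0.5, 0, 0], [-1, 0, 0], [-1, 0, 0]], rot=[[0, 0, 0], [0, 0, 0], [0, 0, 0]])

```text
time_s: 21.3
tool_pos: [0.4718, 0.2181, 0.1775]
orientation: [[-0.004, 0.527, -0.85], [-0.001, -0.85, -0.527], [-1.0, -0.001, 0.004]]
wrist_force: [0.8, 0.3, -0.8]
grip_width: 0.699
```

Call:
drive_tool(gripper=[0.4, 0.4, 0.4, 0.4], linear=[[-0.5, 0, 0.2], [-1, 0, 0.2], [-1, 0, 0.2], [-1, 0, 0.2]], rot=[[0, 0, 0], [0, 0, 0], [0, 0, 0], [0, 0, 0]])

```text
time_s: 21.7
tool_pos: [0.3963, 0.2187, 0.1946]
orientation: [[0.001, 0.526, -0.85], [0.0, -0.85, -0.526], [-1.0, 0.0, -0.001]]
wrist_force: [0.3, -0.0, -0.4]
grip_width: 0.7
```

```bash
python3 st.py
python3 - <<'E'
from h import *
shot('top','t8');shot('side','s8')
a=cv2.imread('pics/t8.png')[175:235,278:338];b=cv2.imread('pics/s8.png')[190:340,200:360]
cv2.imwrite('pics/c8.png',np.hstack([cv2.resize(a,(400,400),interpolation=cv2.INTER_CUBIC),cv2.resize(b,(400,400),interpolation=cv2.INTER_CUBIC)]))
O=np.array([.5566,.2175]);ang=np.radians(13.4);R=np.array([[np.cos(ang),np.sin(ang)],[-np.sin(ang),np.cos(ang)]])
for n,t in(('top','t8'),('side','s8')):
    d=np.load(f'pics/{t}.npy');P=cloud(n,d).reshape(-1,3);g=(P[:,:2]-O)@R.T*1000
    m=(d.reshape(-1)>0)&(P[:,2]>.027)&(P[:,2]<.04)&(g[:,0]<-28)&(g[:,0]>-120)&(abs(g[:,1])<45)
    q=g[m]; print(n,m.sum(),q.min(0),q.max(0),cv2.minAreaRect(q.astype(np.float32)))
E
python3 marks.py t8
```

```text
21.7 pos [0.3963 0.2187 0.1946] yawY -58.25 F [ 0.3 -0.  -0.4] T [0.011 0.007 0.032] e6 0.058 j6 1.418
top 436 [-73.35549174 -22.15528571] [-28.01956581  27.86785069] ((-50.66437530517578, 2.8471126556396484), (45.33383560180664, 49.9803581237793), 0.1869833767414093)
side 468 [-57.85385344 -24.97307584] [-28.10700233  28.69491165] ((-43.01106643676758, 1.8764934539794922), (53.724979400634766, 29.625513076782227), 89.71287536621094)
t8 1 22 z 0.1115 r 10.2mm ang -7.3 line 179.7
t8 1 22 z 0.0775 r 15.8mm ang -8.2 line 179.7
t8 2 8 z 0.1115 r 18.0mm ang 65.4 line 51.8
t8 2 8 z 0.0775 r 20.7mm ang 51.3 line 51.8
```

View pics/c8.png

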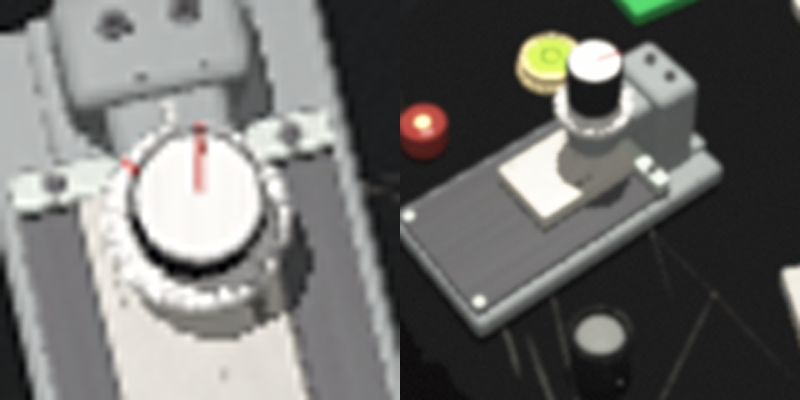

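View pics/t8.png

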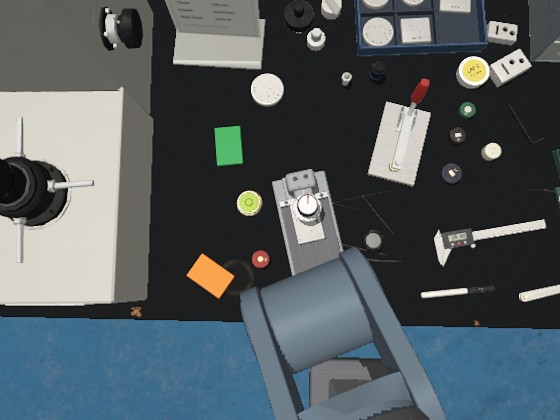

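Slip is now ~52° (nominal 54°). The dial has not moved since the last look, and the block and bystanders are in place. Handing in.

```bash
python3 -c "
from bench import arm
print(arm.job_done())"
```

```text
the job is handed in; nothing more can be done
None
```

The block is home against the back stop, the spindle is closed on it, and the ratchet has slipped three clicks. I handed the job in at about 22 s; no verdict came back.

- **Block:** I pushed it back with shut fingers and pressed it to about 13 N at the wrist, roughly 10 N of that on the stop. After the push its front end was at x ≈ −57.3 mm (home is −57), its centre was about 3 mm off the middle, and its skew was under 0.7°.
- **Knob:** I turned it clockwise and felt the spindle bear, then clicks 18° apart. I let go after the second, and the camera showed 34–39° of slip (36 expected). I then regripped and turned one more click.
- **Last checks:** The knob line is about 52° past the dial line (nominal 54, allowed 47–61), and the dial has not moved since the second click. The loupe, level and red specimen look unmoved, and the gripper is clear of everything.
- **What disagreed:** The final top-camera fit of the block's front end was spoiled, probably by the arm in view (−73 mm); the side camera gave about −57.9 mm, and the picture shows the block unchanged. The regripped third click came about 4° later in tool angle than the earlier ones, probably because the knob settled back when I let go. I could not measure the plate force directly.

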